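# Check a bearing shaft's end float and flag the verdict

## Task

Check the end float of the shaft in the grey bearing housing: by its black knob, push it inwards until you feel it bear on the inner stop with about 10 N, then draw it outwards until it bears on the outer stop with about 10 N, never loading a stop with more than 20 N. Let go, leaving the shaft drawn out. If it travelled more than 11 mm between the stops, swing the flag lever fully over to its red pad; if less, fully over to its green pad, and do not knock the pen, the cutter or the tape measure about.

Things in the scene. Friction and masses are not known exactly. Their poses are not given: they have to be found in the camera images.
- rig: Fixed bearing rig: dark base plate 170 x 90 x 12 mm with a closed grey housing 130 (along x) x 62 mm on it, top at 96 mm, a round aluminium cap (58 mm across) on each end. Origin at the centre of the base's underside, z up. Its x axis is the shaft's direction: the shaft runs at y = 0, 62 mm above the desk, knob at the -x end. Pushing in is towards +x, drawing out towards -x.
- knob (a point): Centre of the black ribbed knob on the shaft: a cylinder 28 mm in diameter, 40 mm long, lying along the rig's x axis, 62 mm above the desk, with nothing beneath it. With the shaft on the inner stop it is 122 mm to the -x side of the rig's origin, with 29 mm of bare 16 mm shaft between it and the cap. It moves with the shaft; its axes are the rig's. Pinch it from above.
- shaft (a joint): How far the shaft is drawn out, in m: 0 where it just meets the inner stop, growing as it is drawn out (knob towards the rig's -x). It only slides, drags with about 2 N (more when moved fast) and stays where it is left. Travel counts from where it meets one stop to where it meets the other: under 10 N it goes about 2 mm past that point at either end.
- inner_cap: The round aluminium cap at the housing's far (+x) end; its origin is on the shaft's axis, 65 mm to the +x side of the rig's origin. It carries the inner stop, a sprung plate hidden inside that gives about 0.2 mm per N.
- outer_cap: The round aluminium cap at the housing's knob (-x) end, 65 mm to the -x side of the rig's origin. It carries the outer stop, a sprung plate hidden inside that gives about 0.2 mm per N; its place differs from rig to rig and cannot be seen: the shaft meets it when drawn out between 5 and 19 mm.
- flag_base: Fixed white block 70 x 50 x 25 mm of the verdict flag, standing on the 4 mm drilled plate that lies on the desk. Origin at the centre of its underside, z up. A green pad lies on its top at the -x end, a red pad at the +x end. The lever swings in its x-z plane about a pivot (along y) 22 mm above the origin. Mind the laser's arm and head overhanging the desk: x over 0.54 m from the robot, 0.29 m up.
- flag_tip (a point): Centre of the black ball (26 mm in diameter) at the end of the flag's lever, 50 mm from the pivot: 72 mm above flag_base's origin when upright, 66 mm when fully over, then 24 mm to that side.
- flag (a joint): Angle of the flag's lever in rad: 0 fully over to the green pad (flag_base's -x), 0.5 upright, 1.0 fully over to the red pad (+x). It takes 1 to 2 N at the ball and stays where it is left.
- pen_mid (a point): Middle of a loose red and white pen, 135 mm long, 16 mm thick, lying on the desk. Leave it.
- cutter_mid (a point): Middle of a small loose cutter with a green cap, 49 x 18 x 13 mm, lying on the desk. Leave it.
- tape_mid (a point): Middle of a loose black and orange tape measure, 64 x 132 x 35 mm, lying on the desk. Leave it.

How it is judged:
By the outcome, as a careful person would: the job done as asked, in the order asked, and still so for the second after the job is handed in, with the robot touching nothing.
It also fails if it takes over 64 s, if anything falls off the work surface, if the arm or the gripper's body presses on something with over 40 N, if the wrist force passes 120 N, or if a joint passes its speed limit or range.

## Robot

A 6-joint arm with a two-finger parallel gripper is mounted at the origin on a cart in front of the work surface, level with it; the furniture and walls round the work are solid. World frame = base frame: x ahead of the robot, y to its left, z up, the work surface at z = 0. Lengths are in m, angles in rad, forces in N, time in s.
With the tool pointing down it reaches from about 0.375 to 0.925 m from the base axis. Payload 5.7 kg.
Tool frame: the origin (TCP) lies midway between the tips of the shut fingers; the grasp point (between the pads) lies 19 mm behind it; z points along the fingers, y is the line along which they close (so a half turn about z gives the same grasp; the last joint's range is limited). The gripper opens to 88 mm and grips with 3 to 60 N. Pads are 20 mm wide; open, the fingers measure 115 mm over their backs; the gripper's body (75 mm by 178 mm) begins 61 mm behind the grasp point.
Start: joints at [0.989, 0.359, 1.51, -0, 1.272, -0.115], TCP at [0.27, 0.536, 0.223] pointing down, gripper open.
Joint ranges: [-2.97, 2.97], [-1.01, 2.36], [0.21, 2.38], [-0.96, 4.11], [0.2, 2.71], [-2.98, 2.98]. Speed limits (rad/s): [2.39, 2.39, 3.14, 3.14, 3.14, 3.14].

## Interface

Orientations are given as a unit quaternion [x, y, z, w].
In Python, from bench import move_ptp, servo_line, goto_joints, move_gripper, sleep, inverse_kinematics, capture, PlanningError, close_job, spot_in, silhouettes, current_clock, current_joint_pos, current_qvel, current_joint_torque, current_position, current_orientation, current_force, current_torque, current_finger_gap, current_grip_force gives the robot as it stands. Calls block until the motion is done:
- move_ptp(position, orientation): joint-space move of the TCP to a pose.
- servo_line(position, orientation=None, rate=0.15, contact_N=None): straight line of the TCP; orientation=None keeps the orientation; rate is the mean speed in m/s. With contact_N (N) it stops when the force on the tool has changed by that much, and returns True; else False.
- goto_joints(angles): joint-space move.
- move_gripper(opening): finger opening in m; the grip force is fixed at half the most; returns when the fingers have stopped.
- sleep(seconds).
- inverse_kinematics(position, orientation): joint angles nearest the present ones, or None.
- capture(name): name is "scene" or "side" or "wrist"; returns a dict with "image" (384x512x3 uint8, blue, green, red), "range_z" (384x512 float32, m along the optical axis (not along the pixel's ray), 0 where there is no reading), "intrinsics" (3x3 intrinsics, pixels), "R" (3x3) and "t" (3): a world point X has camera coordinates R X + t. Camera axes: x right, y down, z forward; pixel columns grow to the right and rows downward; lengths in m; the calibration is good to about 2 mm. A picture is of the moment at which its call begins.
A pose or a line that the arm cannot do raises PlanningError and nothing moves.
- close_job(): hands the job in; it is judged then, once.
Trained networks look in the newest picture that a camera, given by its name, has taken for a name from the list of things; names that differ only in an ending like _2 or _b are one class to them, and where a whole thing is asked for, a point or a joint stands for the part that bears it (a point fixed in the world has none). Each returns a list of dicts, best first, with "conf" (0 to 1); they miss things now and then, are a little off and sometimes report something else, mostly with a low value. They report only what shows in the picture. A call takes as long as a camera call.
- spot_in(camera, query): "xy" ([column, row] in pixels, amid what is visible of it).
- silhouettes(camera, query): "region" (384x512 bool, what is visible of it) and "xy" ([column, row] in pixels, amid what is visible of it).
Readings, each from a call of its own:
- current_clock(): time.
- current_joint_pos(): joint angles.
- current_qvel(): joint speeds.
- current_joint_torque(): joint torques, N m.
- current_position(): TCP position.
- current_orientation(): TCP orientation.
- current_force(): force on the tool from outside, world axes, zero at the start.
- current_torque(): the same for the moment, N m.
- current_finger_gap(): finger opening in m.
- current_grip_force(): force on a finger pad.
Only numpy, scipy, OpenCV 4.12 (cv2) and the standard library are available. Lean on these libraries where they do the work, as an engineer would, in place of code of your own. Each camera call takes 0.05 s, during which the arm holds its last target. There are 200 camera calls.

## Working session

There is one attempt and no reset: what is moved stays moved. The work goes in short steps, each a Python script; the robot and the scene stay as the last script left them, time stands still between calls to the robot, and variables do not carry over. Pictures are saved under pics/ and viewed, at most 10 in all, crops included, and the job is handed in when it is done.

```bash
mkdir -p pics; cat > h.py <<'E'
from bench import *
import numpy as np, cv2
def pts(c,mask):
    z=c["range_z"]; v,u=np.nonzero(mask&(z>0)); z=z[v,u]
    P=(np.linalg.inv(c["intrinsics"])@np.stack([u,v,np.ones(len(u))]))*z
    return (c["R"].T@(P-np.array(c["t"]).reshape(3,1))).T
E
python3 - <<'E'
from h import *
ims=[]
for n in ["scene","side"]:
    c=capture(n); ims.append(c["image"]); print(n,-c["R"].T@c["t"])
    for q in ["rig","knob","inner_cap","outer_cap","flag_base","flag_tip","pen_mid","cutter_mid","tape_mid"]:
        for d in silhouettes(n,q)[:2]:
            p=pts(c,d["region"])
            print(q,round(d["conf"],2),np.round(d["xy"]),len(p), np.round(np.median(p,0),3) if len(p) else "",np.round(np.percentile(p,[3,97],axis=0),3).tolist() if len(p) else "")
for n,i in zip("ab",ims): cv2.imwrite(f"pics/{n}.png",cv2.resize(i,(768,576)))
print(current_clock(),current_orientation())
E
```

```text
scene [ 0.05061755 -0.68994521  0.60050229]
rig 0.32 [309. 258.] 202 [ 0.455 -0.174  0.078] [[0.446, -0.183, 0.041], [0.468, -0.163, 0.088]]
knob 0.79 [252. 204.] 265 [0.46  0.063 0.067] [[0.451, 0.045, 0.013], [0.482, 0.127, 0.075]]
inner_cap 0.56 [229. 192.] 2348 [0.446 0.142 0.065] [[0.421, 0.048, 0.006], [0.488, 0.247, 0.097]]
inner_cap 0.15 [225. 162.] 180 [0.553 0.373 0.031] [[0.516, 0.346, 0.014], [0.578, 0.404, 0.035]]
outer_cap 0.55 [235. 194.] 300 [0.457 0.119 0.069] [[0.437, 0.115, 0.039], [0.487, 0.125, 0.088]]
flag_base 0.76 [312. 278.] 1129 [ 0.452 -0.179  0.03 ] [[0.429, -0.206, 0.003], [0.485, -0.135, 0.085]]
flag_base 0.7 [227. 193.] 2480 [0.446 0.145 0.064] [[0.42, 0.048, 0.0], [0.489, 0.261, 0.097]]
flag_tip 0.68 [309. 259.] 212 [ 0.456 -0.174  0.078] [[0.446, -0.183, 0.034], [0.474, -0.153, 0.088]]
pen_mid 0.65 [246. 253.] 434 [ 0.394 -0.03   0.015] [[0.334, -0.05, 0.004], [0.45, -0.01, 0.019]]
tape_mid 0.62 [227. 160.] 187 [0.556 0.374 0.031] [[0.519, 0.347, 0.01], [0.584, 0.405, 0.034]]
side [ 0.06110471 -0.56444654  0.67630901]
rig 0.72 [237. 183.] 1869 [0.446 0.15  0.068] [[0.419, 0.051, 0.003], [0.488, 0.257, 0.098]]
knob 0.48 [259. 199.] 201 [0.46  0.066 0.069] [[0.45, 0.045, 0.05], [0.476, 0.114, 0.077]]
outer_cap 0.47 [247. 184.] 170 [0.455 0.119 0.07 ] [[0.437, 0.116, 0.042], [0.487, 0.123, 0.089]]
flag_base 0.59 [307. 269.] 706 [ 0.451 -0.177  0.031] [[0.428, -0.205, 0.012], [0.474, -0.136, 0.087]]
cutter_mid 0.54 [348. 249.] 53 [ 0.576 -0.17   0.014] [[0.569, -0.178, 0.009], [0.587, -0.16, 0.017]]
tape_mid 0.77 [234. 152.] 234 [0.548 0.372 0.031] [[0.516, 0.347, 0.008], [0.587, 0.403, 0.036]]
1.0 [ 2.31296798e-01  9.72883233e-01 -7.07026187e-05 -1.76460620e-05]
```

View pics/a.png

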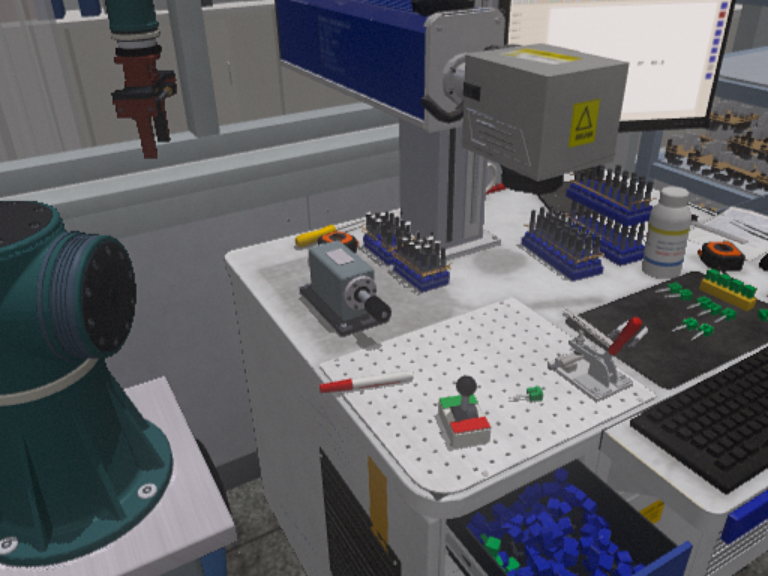

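```bash
python3 - <<'E'
from h import *
for n in ["scene","side"]:
    c=capture(n); P=pts(c,np.ones((384,512),bool))
    m=(abs(P[:,2]-.096)<.005)&(P[:,0]>.3)&(P[:,0]<.6)&(P[:,1]>0)&(P[:,1]<.35)
    r=cv2.minAreaRect(P[m][:,:2].astype(np.float32)*1000); print(n,"housing top",m.sum(),r,cv2.boxPoints(r).round().tolist(),P[m].mean(0))
    m=(abs(P[:,2]-.0285)<.004)&(P[:,0]>.38)&(P[:,0]<.54)&(P[:,1]>-.24)&(P[:,1]<-.1)
    r=cv2.minAreaRect(P[m][:,:2].astype(np.float32)*1000); print("flag top",m.sum(),r,cv2.boxPoints(r).round().tolist(),P[m].mean(0))
    m=(P[:,2]>.05)&(P[:,2]<.11)&(P[:,0]>.38)&(P[:,0]<.54)&(P[:,1]>-.24)&(P[:,1]<-.1)
    print("ball",m.sum(),P[m].mean(0),P[m].min(0),P[m].max(0))
    Q=P[m]; A=np.c_[2*Q,np.ones(len(Q))]; s=np.linalg.lstsq(A,(Q**2).sum(1),rcond=None)[0]; print("sphere",s[:3],np.sqrt(s[3]+s[:3]@s[:3]))
    m=(P[:,2]>.04)&(P[:,2]<.08)&(P[:,0]>.4)&(P[:,0]<.52)&(P[:,1]>0.0)&(P[:,1]<.11)
    print("knob",m.sum(),P[m].min(0),P[m].max(0)); 
    k=P[m]; print(np.polyfit(k[k[:,2]>.072][:,1],k[k[:,2]>.072][:,0],1))
    v=c["image"]; cv2.imwrite(f"pics/crop_{n}.png",cv2.resize(v[230:330,250:370],(720,600),interpolation=cv2.INTER_CUBIC))
E
```

```text
scene housing top 592 ((463.2366027832031, 188.95010375976562), (129.69210815429688, 62.096763610839844), 89.50780487060547) [[432.0, 124.0], [494.0, 124.0], [495.0, 254.0], [433.0, 254.0]] [0.46124335 0.18376679 0.09495603]
flag top 494 ((458.8817138671875, -168.66427612304688), (71.43456268310547, 49.61800003051758), 72.36377716064453) [[424.0, -195.0], [472.0, -210.0], [493.0, -142.0], [446.0, -127.0]] [ 0.45394508 -0.17450605  0.02963234]
ball 174 [ 0.45505807 -0.17516165  0.0772197 ] [ 0.44558464 -0.18450206  0.05070221] [ 0.46933409 -0.16153629  0.08936039]
sphere [ 0.46022663 -0.16870318  0.07157294] 0.015997744418770773
knob 241 [0.44881576 0.04249334 0.04727346] [0.47756112 0.10936301 0.07675087]
[-0.04370173  0.46608371]
side housing top 546 ((462.6863708496094, 187.18539428710938), (60.93049240112305, 139.95863342285156), 0.05502390116453171) [[432.0, 257.0], [432.0, 117.0], [493.0, 117.0], [493.0, 257.0]] [0.46051875 0.18480113 0.095851  ]
flag top 343 ((457.2232666015625, -168.33358764648438), (69.79975128173828, 50.00222396850586), 72.49321746826172) [[423.0, -194.0], [471.0, -209.0], [492.0, -143.0], [444.0, -128.0]] [ 0.45164116 -0.17473796  0.02999782]
ball 119 [ 0.45380293 -0.17384086  0.07961379] [ 0.44413743 -0.18362628  0.05211382] [ 0.46731049 -0.15847434  0.08987045]
sphere [ 0.45917599 -0.16844063  0.07196057] 0.01629361788609645
knob 188 [0.44856922 0.04384119 0.05106351] [0.477402   0.10954858 0.07757536]
[-0.02102731  0.46331129]
```

View pics/crop_scene.png

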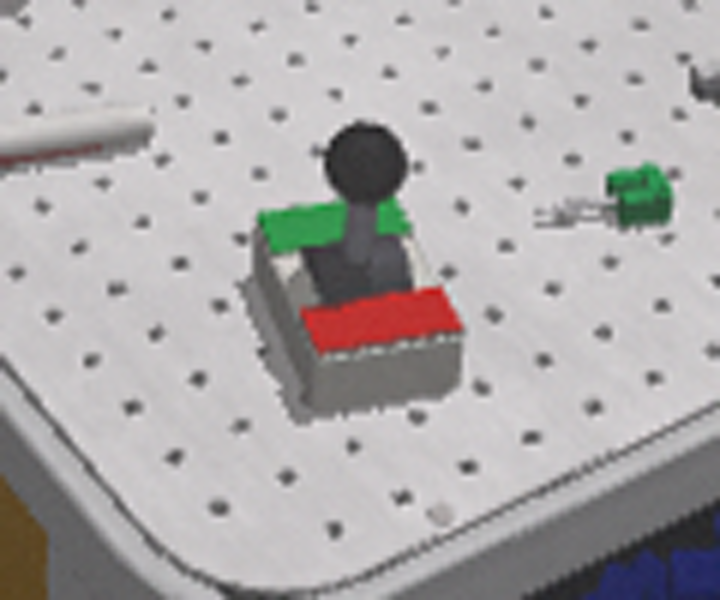

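The scene view shows the rig knob at about (378,306) and the flag ball at (466,385). The lever is upright, with the green pad on the far (+y) side and red on the near side. The crop confirms this: green at (330,228), red at (385,320).

```bash
cat >> h.py <<'E'
def down(a): return [np.cos(a/2),np.sin(a/2),0,0]   # tool x at world angle a, pointing down
E
python3 - <<'E'
from h import *
c=capture("scene"); P=pts(c,np.ones((384,512),bool))
m=(P[:,2]>.15)&(P[:,2]<.7)&(P[:,0]>.3)&(P[:,0]<.75)&(P[:,1]>-.4)&(P[:,1]<.4)
Q=P[m]; print(len(Q),Q.min(0),Q.max(0))
for y in np.arange(-.4,.4,.1):
    s=Q[(Q[:,1]>=y)&(Q[:,1]<y+.1)]
    if len(s): print(round(y,1),s[:,0].min(),s[:,2].min())
for a in (np.pi/2,-np.pi/2): print(inverse_kinematics([.4635,.063,.14],down(a)))
q=down(np.pi/2)
move_ptp([.4635,.063,.14],q)
f0=current_force(); print(current_clock(),current_position(),f0)
w=capture("wrist"); cv2.imwrite("pics/w.png",w["image"])
d=silhouettes("wrist","knob"); 
for x in d[:2]:
    p=pts(w,x["region"]); print(x["conf"],x["xy"],np.percentile(p,[2,50,98],axis=0).round(4).tolist())
E
```

```text
17988 [ 0.53846199 -0.17067749  0.15012813] [0.74999285 0.39963401 0.48681613]
-0.2 0.541942642526559 0.2867635439094755
-0.1 0.5390797606192378 0.28766978933451703
-0.0 0.5384619937794558 0.3230564016635712
0.1 0.5461853955362009 0.32675957278553686
0.2 0.5465420985450594 0.15012812993445934
0.3 0.5460724174308313 0.15030900086233015
[-1.27406103e-02  2.71803242e-01  1.88681972e+00 -4.44089210e-16
  9.82969691e-01 -1.27406103e-02]
None
3.025 [0.46375949 0.0636523  0.14015742] [ 0.12498345 -0.00693444 -0.28164776]
0.63 [261.9, 184.8] [[0.4512, 0.0502, 0.0632], [0.464, 0.0793, 0.0711], [0.4769, 0.1165, 0.0763]]
```

View pics/w.png

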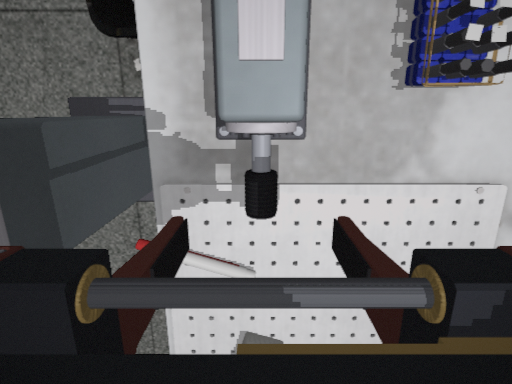

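The wrist view shows the knob at (261,193), in line with the gripper's x and clear on both sides. I'll grip it and do the inward push.

```bash
python3 - <<'E'
from h import *
import time
servo_line([.4638,.0635,.0435],rate=.08,contact_N=8)
print(current_clock(),current_position(),current_force())
move_gripper(0.02); sleep(.2)
print("gap",current_finger_gap(),current_grip_force(),current_force())
p=np.array(current_position())
r=servo_line(p+[0,.015,0],rate=.005,contact_N=11)
print(r,current_position(),current_force()); sleep(.15)
print(current_position(),current_force(),current_clock())
E
```

```text
4.4833 [0.46420766 0.06348567 0.04388894] [-1.22584628 -0.17159158 -0.60778586]
gap 0.027582147778634405 30.000062584877014 [ 3.00378733  0.38508559 -2.5379907 ]
True [0.46437353 0.06881411 0.04345158] [ 0.13890535 -4.82232625  2.35448026]
[0.46440849 0.06874379 0.04343097] [-1.18301204 -4.76829401  4.15905106] 7.3583
```

```bash
cat >> h.py <<'E'
def feel(sgn,stop,step=.0004,maxd=.026,fast=0):
    """step along world y (sgn) until reaction reaches stop N; returns log of (y,F)"""
    p=np.array(current_position()); log=[]; d=0
    while d<maxd:
        d+=step; servo_line(p+[0,sgn*d,0],rate=.008)
        f=-sgn*np.mean([current_force()[1] for _ in range(3)]); log.append((current_position()[1],f))
        if f>=stop: break
    return np.array(log)
E
python3 - <<'E'
from h import *
L=feel(1,11.5,.0003,.006); print(L.round(5).tolist(),current_force(),current_clock()); sleep(.2); print(current_position(),current_force(),current_grip_force())
E
```

```text
[[0.06875, 5.97018], [0.06876, 6.79106], [0.06889, 7.63335], [0.06903, 8.47425], [0.06918, 9.78604], [0.06939, 10.4688], [0.06953, 11.00237], [0.06968, 12.14207]] [  1.2372996  -12.14207141   1.09824435] 9.4333
[0.46439984 0.06966977 0.04345047] [  1.64042605 -12.68538437   1.50518756] 30.00220477581024
```

```bash
python3 - <<'E'
from h import *
p=np.array(current_position())
servo_line(p-[0,.0055,0],rate=.01); print(current_position(),current_force())
L=feel(-1,11.5,.0004,.022); print(L.round(5).tolist()); print(current_clock()); sleep(.2); print(current_position(),current_force(),current_grip_force())
E
```

```text
[0.46441285 0.06428241 0.04345806] [0.88714244 2.39064399 1.22874648]
[[0.06392, 1.43516], [0.06342, 1.58265], [0.06302, 2.01816], [0.06264, 1.65235], [0.06225, 1.79823], [0.06183, 1.44233], [0.06143, 1.57242], [0.06106, 1.63751], [0.06065, 1.59156], [0.06024, 2.31079], [0.05986, 0.64103], [0.05944, 1.43039], [0.05904, 2.51064], [0.05865, 1.7508], [0.05824, 1.78623], [0.05786, 1.43769], [0.05744, 1.6806], [0.05706, 2.54714], [0.05667, 1.9458], [0.05624, 2.76005], [0.05586, 2.52997], [0.05546, 1.49937], [0.05512, 2.69201], [0.05483, 3.83548], [0.05455, 5.4324], [0.0543, 6.36819], [0.05408, 6.55576], [0.05386, 7.85638], [0.05365, 8.66789], [0.05342, 10.05814], [0.0532, 11.04458], [0.053, 11.99481]]
18.4833
[0.4644016  0.05299561 0.04346194] [ 1.53996574 11.96896322  0.87961075] 30.00029683113098
```

Drag is about 1.8 N. Contact is at y≈0.0676 on the inner stop and y≈0.0550 on the outer, so travel is about 12.6 mm. That's more than 11, so red. Next I'll ease off, release and swing the flag.

```bash
python3 - <<'E'
from h import *
p=np.array(current_position())
servo_line(p+[0,.0014,0],rate=.01); print(current_force())
move_gripper(.07); p=np.array(current_position())
servo_line([p[0],p[1],.15],rate=.12)
c=capture("scene"); d=silhouettes("scene","knob"); k=pts(c,np.ones((384,512),bool))
m=(k[:,2]>.05)&(k[:,2]<.08)&(k[:,0]>.44)&(k[:,0]<.49)&(k[:,1]>0)&(k[:,1]<.08); print("knob end y",k[m][:,1].min())
th=np.radians(72.4); u=np.array([np.cos(th),np.sin(th),0]); C=np.array([.458,-.1685,0]); q=down(th+np.pi/2)
S=C+u*.050
move_ptp([*S[:2],.15],q); move_gripper(0)
print(current_clock(),current_position(),current_finger_gap())
servo_line([*S[:2],.064],rate=.08,contact_N=6)
f0=np.array(current_force())
for s in np.arange(.040,-.016,-.002):
    servo_line([*(C+u*s)[:2],.064],rate=.03)
    f=(np.array(current_force())-f0)@u; 
    print(round(s,3),round(f,2),end="; ")
    if f>7: break
cv2.imwrite("pics/f.png",cv2.resize(capture("scene")["image"][180:330,220:420],(800,600)))
print(current_clock())
E
```

```text
[2.45005796 3.91192568 1.29447914]
knob end y 0.03440045199259439
23.6333 [ 0.47314409 -0.12086556  0.1500219 ] 0.00013193391175501847
0.04 0.52; 0.038 -0.11; 0.036 -0.21; 0.034 -0.18; 0.032 -1.0; 0.03 -0.28; 0.028 -0.77; 0.026 -0.51; 0.024 -1.62; 0.022 -0.34; 0.02 -0.32; 0.018 0.92; 0.016 -0.09; 0.014 0.29; 0.012 -0.49; 0.01 -1.5; 0.008 0.19; 0.006 -0.43; 0.004 0.52; 0.002 -0.38; -0.0 0.92; -0.002 8.34; 30.6417
```

View pics/f.png

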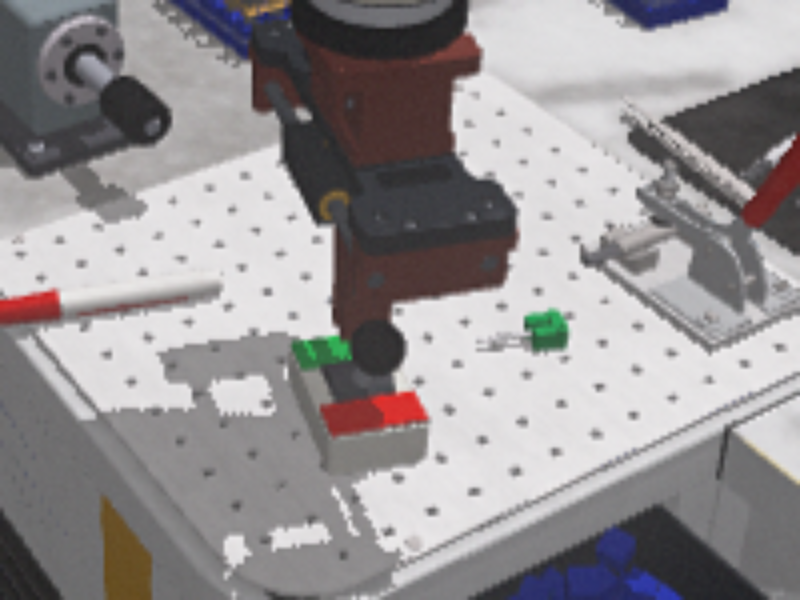

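The picture shows the ball tipped towards the red pad at (378,347) with the fingers behind it. I'll push slightly firmer, then retreat and check.

```bash
python3 - <<'E'
from h import *
th=np.radians(72.4); u=np.array([np.cos(th),np.sin(th),0]); C=np.array([.458,-.1685,0])
for s in (-.0025,-.003,-.0035,-.004,-.0045):
    servo_line([*(C+u*s)[:2],.064],rate=.01); f=np.array(current_force())@u; print(s,f.round(1),np.round((np.array(current_position())-C)@u,4))
    if f>13: break
servo_line([*(C+u*.045)[:2],.064],rate=.08)
servo_line([*(C+u*.045)[:2],.18],rate=.12)
P=[]
for n in ("scene","side"):
    c=capture(n)
    if n=="scene": cv2.imwrite("pics/g.png",cv2.resize(c["image"][150:330,200:440],(800,600)))
    P=pts(c,np.ones((384,512),bool)); m=(P[:,2]>.058)&(P[:,2]<.11)&(P[:,0]>.38)&(P[:,0]<.54)&(P[:,1]>-.25)&(P[:,1]<-.13); Q=P[m]
    print(n,((Q-C)@u).min(),((Q-C)@u).max(),Q[:,2].max(),Q.mean(0))
    for k in ("pen_mid","cutter_mid","tape_mid"):
        for d in silhouettes(n,k)[:1]: print(k,np.median(pts(c,d["region"]),0).round(3))
print(current_clock())
E
```

```text
-0.0025 10.7 -0.0006
-0.003 11.5 -0.0007
-0.0035 15.3 -0.0007
scene -0.03692746810812802 -0.015493822344193905 0.08288321147993884 [ 0.44845531 -0.195584    0.07474766]
pen_mid [ 0.39  -0.03   0.015]
cutter_mid [ 0.578 -0.171  0.014]
tape_mid [0.554 0.373 0.031]
side -0.03596494181246087 -0.013789670932987625 0.08398618784136984 [ 0.44720779 -0.19412125  0.07639805]
pen_mid [ 0.447 -0.185  0.031]
cutter_mid [0.458 0.12  0.071]
tape_mid [0.544 0.37  0.031]
33.6667
```

View pics/g.png

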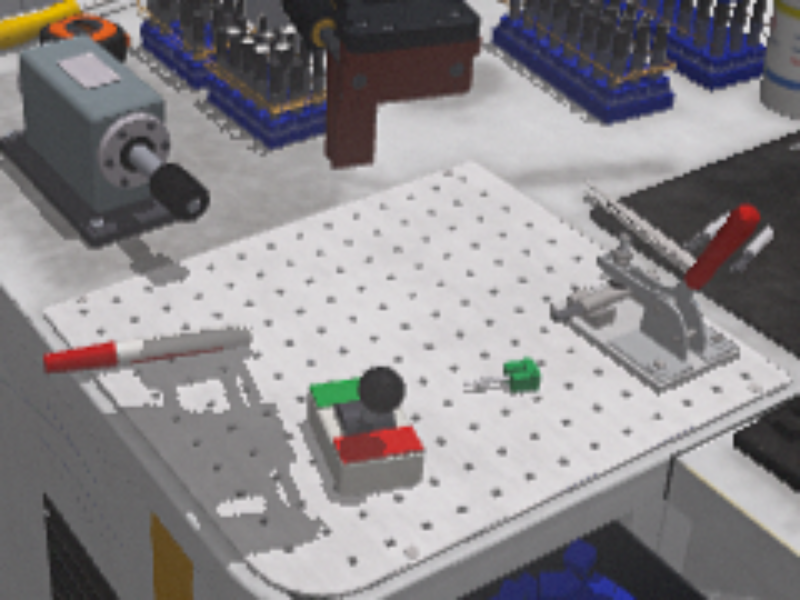

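The ball's far edge is 37 mm to the red side (24 + 13), so the lever is fully over. The knob is still out at (180,190), the loose items haven't moved and the gripper is clear of everything.

```bash
python3 -c "
from bench import *
print(close_job(),current_clock())"
```

```text
the job is handed in; nothing more can be done
the job is handed in; nothing more can be done
```

Job handed in: the shaft travelled about 12.6 mm between the stops (about 10 N on each), it is left drawn out, and the flag is fully over to red with the pen, cutter and tape measure undisturbed.

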